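# Pry the snap-fit cover of the fuse box open

## Robot

A 6-joint arm with a two-finger parallel gripper is mounted at the origin on a cart in front of the work surface, level with it; the furniture and walls round the work are solid. World frame = base frame: x ahead of the robot, y to its left, z up, the work surface at z = 0. Lengths are in m, angles in rad, forces in N, time in s.
With the tool pointing down it reaches from about 0.35 to 0.975 m from the base axis. Payload 4.9 kg.
Tool frame: the origin (TCP) lies at the very end of the fingers, on their centre line; the grasp point (between the pads) lies 19 mm behind it; x points along the fingers, y is the direction in which the jaws open and shut, and the axes are right-handed (so a half turn about x gives the same grasp; the last joint's range is limited). The gripper opens to 85 mm and grips with 20 to 120 N. Pads are 22 mm wide; open, the fingers measure 114 mm over their backs; the gripper's body (76 mm by 85 mm) begins 54 mm behind the grasp point. The pads swing forward as they close: fully open they stand 13 mm farther back than shut.
Start: joints at [1.117, 0.053, 1.613, -0, 1.476, -0.119], TCP at [0.205, 0.59, 0.231] pointing down, gripper open.
Joint ranges: [-3.01, 3.01], [-1.01, 2.22], [0.06, 2.58], [-1.02, 4.17], [0.09, 2.62], [-3.14, 3.14]. Speed limits (rad/s): [2.57, 2.57, 3.14, 3.14, 3.14, 3.14].

## Interface

Orientations are given as a rotation vector (axis times angle).
In Python, from station import ctrl gives the robot as it stands. The module is installed in compiled form; this text tells all that it offers.
- The arm moves only by the shell command python3 -m handwheel 'ROWS' [FORCE]. ROWS is JSON, one flat list of numbers, 7 for each row, row after row: the opening, from 0 (shut) to 1 (fully open), then the shift along the tool's x, y, z in m, then the turn, a rotation vector about the tool's x, y, z in degrees. A call has 1 to 12 rows; each row is the pose to reach, as a shift and turn from the pose commanded when the call began, along the tool's axes at that moment; what a row does not reach only later rows make up. A row lasts 1/12 s, in which the tool goes at most 41.7 mm and 7.16 degrees, less where a joint would pass 70% of its speed; a pose out of reach is approached as far as the arm can. A call with a gripper value outside its range is refused whole. The fingers move at their own pace and stop on an object; FORCE is the grip in N (left out, the last holds). Time passes only in rows, so rows that repeat a pose let the fingers close. It gives the time, the measured TCP pose, the force and the opening at its end, in the units of the state.
- ctrl.get_obs(): the state, without advancing time (a new reading comes with each control period).
- ctrl.get_image(name): name is "scene" or "top" or "wrist"; returns (picture, depth): 420x560x3 uint8, blue, green, red; 420x560 float32, m along the optical axis (not along the pixel's ray), 0 where there is no reading.
- ctrl.camera_params(name): a dict with "fov_y" (degrees; the focal length in pixels is half the picture's height over the tangent of half this angle, whatever the lens; pixels are square), "cx", "cy" (the principal point, pixels), "R" (3x3) and "t" (3): a world point X has camera coordinates R X + t; the wrist camera has in their place "hand_eye" (4x4, takes a point from camera to tool coordinates, whose origin is the TCP and whose axes are the tool frame's). Camera axes: x right, y down, z forward; pixel columns grow to the right and rows downward; lengths in m; the calibration is good to about 2 mm. A picture is of the moment at which its call begins: read the wrist's pose just before it. camera_params takes no time and is no camera call.
- ctrl.finish_job(): hands the job in, once; it reports no verdict.
The state is a dict: "t": time; "q": joint angles; "dq": joint speeds; "effort": joint torques, N m; "tool_pos": TCP position; "tool_rot": TCP orientation; "contact_force": force on the tool from outside, world axes, zero at the start; "wrist_torque": the same for the moment, N m; "opening": finger opening in m.
Only numpy, scipy, OpenCV 4.12 (cv2) and the standard library are available. Lean on these libraries where they do the work, as an engineer would, in place of code of your own. Each camera call takes 0.05 s, during which the arm holds its last target.

## Task

The fuse in the bench fuse box with the orange cover has to be changed. Take the flat pry lever, push its blade into the notch under the front edge of the orange cover and lever the cover out of its snap catch so that it springs up and stays up, then lay the lever down flat on the bench. Touch the covers only with the lever, and leave the blue-covered box shut.

Things in the scene. Friction and masses are not known exactly. Their poses are not given: they have to be found in the camera images.
- lever_grip (a point): Centre of the pry lever's handle. Lever: straight hand tool 180 mm long, 120 g, lying on the bench; black handle with yellow bands (80 long, 22 wide, 24 high), flat steel blade (90 long, 16 wide, 5 thick). The point is 12 mm above the tool's underside, 135 mm behind the blade's tip; x along the tool to the tip, z up. The blade's mid-plane lies 9.5 mm lower than this point.
- lever_tip (a point): Middle of the blade's tip (half-way through its thickness) on the same lever; same axes as lever_grip. A centrifuge stands between the two boxes at the back (front panel at x = 0.52 m, dome from x = 0.55 m, 256 mm high): carry the lever past in front of it.
- box_orange: Fixed grey fuse box with the orange cover, 117 mm deep, 110 wide, 110 high at its rear; origin under its middle, x from its front to its rear. Way to open it: blade 25 to 33 mm into the notch, then press the handle down, the blade resting on the notch's lower lip, until the lever slopes 30 to 35 degrees, tip up.
- notch_orange (a point): Centre of the mouth of that box's notch: a level slot in the middle of the front face right under the cover's front edge, 44 mm wide, 11 high, 33 deep. Its ceiling is the cover's underside, 5.5 mm above the point; its floor, 5.5 mm below, is a firm ledge, the fulcrum. The point is 94.5 mm above the bench; x straight into the notch, z up.
- lip_orange (a point): Middle of the front lower edge of the orange cover, about 6 mm above notch_orange while shut; same axes. A snap catch 45 mm behind this edge lets go when the edge is raised some 5 to 6 mm (about 8 N); a spring plunger then lifts the edge some 40 mm and holds it up.
- cover_orange: The orange cover: plate 105 (deep) x 90 x 6 mm, 50 g, hooked loosely at its rear; origin on its underside, 55 mm behind the front edge, mid-width.
- notch_blue (a point): Centre of the mouth of the notch of the second fuse box, the same but with a blue cover, to be left shut.
- lip_blue (a point): Middle of the front lower edge of the blue cover, about 6 mm above notch_blue while shut.
- cover_blue: The blue cover, same size and origin as the orange one.

How it is judged:
On the way, in this order (a step that is already met when the one before it is completed fails the run):
1. the lever's blade is in the orange cover's notch, the cover still shut (x of lever_tip in the frame of notch_orange between 0.008 and 0.045 m and y of lever_tip in the frame of notch_orange between -0.025 and 0.025 m and z of lever_tip in the frame of notch_orange between -0.008 and 0.01 m and distance between lip_orange and notch_orange below 0.012 m), for 0.1 s.
2. the orange cover's front edge has sprung up (z of lip_orange in the frame of notch_orange above 0.025 m), for 0.2 s.
At the end, for the whole second after the job is handed in: The orange cover is unsnapped and stands up at rest on its box, its front edge at least 25 mm above the middle of the notch and its origin within 80 mm of the notch; the lever lies flat on the bench (grip point and tip lower than 25 mm); the blue cover is still shut (z of lip_orange in the frame of notch_orange above 0.025 m and horizontal distance between cover_orange and notch_orange below 0.08 m and linear speed of cover_orange below 0.03 m/s and height (world z) of lever_grip between 0 and 0.025 m and height (world z) of lever_tip between -0.005 and 0.025 m and distance between lip_blue and notch_blue below 0.012 m); the robot touches nothing.
It fails at once if the robot itself touches the orange cover (contact force between any of the fingers, the arm and cover_orange above 1 N).
It fails at once if the robot itself touches the blue cover (contact force between any of the fingers, the arm and cover_blue above 1 N).
It fails at once if the blue cover is opened (distance between lip_blue and notch_blue above 0.015 m).
It also fails if it takes over 54 s, if anything falls off the work surface, if the arm or the gripper's body presses on something with over 40 N, if the wrist force passes 120 N, or if a joint passes its speed limit or range.

## Working session

There is one attempt and no reset: what is moved stays moved. The work goes in short steps, Python scripts to look and compute and a shell command to move; the robot and the scene stay as the last step left them, time stands still between calls to the robot, and variables do not carry over. Pictures are saved under pics/ and viewed, and the job is handed in when it is done.

```bash
mkdir -p pics; cat > h.py <<'E'
import numpy as np, cv2
from station import ctrl
from scipy.spatial.transform import Rotation as Ro
def grab(name,fn):
    o=ctrl.get_obs(); im,d=ctrl.get_image(name); p=ctrl.camera_params(name)
    cv2.imwrite('pics/'+fn+'.png',im); np.savez('pics/'+fn+'.npz',im=im,d=d,tp=o['tool_pos'],tr=o['tool_rot'])
    return im,d,p,o
def cam(p,o):
    # returns R(cam->world), origin
    if 'hand_eye' in p:
        T=np.eye(4);T[:3,:3]=Ro.from_rotvec(o['tool_rot']).as_matrix();T[:3,3]=o['tool_pos']
        M=T@np.array(p['hand_eye']);return M[:3,:3],M[:3,3]
    R=np.array(p['R']);t=np.array(p['t']);return R.T,-R.T@t
def ray(u,v,p,o,H=420):
    f=H/2/np.tan(np.radians(p['fov_y'])/2)
    r=np.stack([(np.asarray(u,float)-p['cx'])/f,(np.asarray(v,float)-p['cy'])/f,np.ones_like(np.asarray(u,float))],-1)
    R,c=cam(p,o);return r@R.T,c
def onz(u,v,z,p,o):
    r,c=ray(u,v,p,o);s=(z-c[2])/r[...,2];return c+r*s[...,None]
def pts(d,p,o):
    v,u=np.mgrid[:d.shape[0],:d.shape[1]];r,c=ray(u,v,p,o);return c+r*d[...,None]
E
python3 - <<'E'
from h import *
print(ctrl.get_obs())
for n in ['scene','top','wrist']:
    im,d,p,o=grab(n,n+'0');print(n,p)
E
```

```text
{'t': 0.0, 'q': array([ 1.11700601e+00,  5.34002352e-02,  1.61430625e+00,  1.75780417e-05,
        1.47596126e+00, -1.19022821e-01]), 'dq': array([ 0.0007598 ,  0.0003536 ,  0.00060849, -0.00084315, -0.00109032,
       -0.00044502]), 'effort': array([-2.90627404e-04, -3.93690956e+01, -3.70175529e+01, -1.74523120e-04,
        7.05780520e-03, -1.93313508e-05]), 'tool_pos': array([0.20507936, 0.58974246, 0.23002879]), 'tool_rot': array([ 0.26116112,  1.55538851, -0.26429235]), 'contact_force': array([-0.74241761,  0.29497858, -0.65680564]), 'wrist_torque': array([-0.01970601,  0.01283558, -0.05043859]), 'opening': 0.08536431124809359}
scene {'fov_y': 50.29089555403992, 'cx': 273.0874020092928, 'cy': 213.73164444084128, 'R': array([[ 0.75348216, -0.65740583, -0.00906702],
       [-0.30503519, -0.33733124, -0.89059596],
       [ 0.58242439,  0.67381393, -0.45470498]]), 't': array([-0.34450845,  0.26693001,  0.81465848])}
top {'fov_y': 53.22586390973691, 'cx': 274.9528654076403, 'cy': 221.88093420568285, 'R': array([[ 0.00665199, -0.99962413,  0.02659599],
       [-0.99770778, -0.00842565, -0.06714302],
       [ 0.06734187, -0.02608839, -0.99738883]]), 't': array([0.03755437, 0.51921378, 1.05357949])}
wrist {'fov_y': 66.44917347205204, 'cx': 277.81242794978584, 'cy': 210.00368418037806, 'hand_eye': array([[ 1.29162001e-04, -3.21978951e-01,  9.46746819e-01,
        -1.42681963e-01],
       [ 9.99999790e-01,  6.42103482e-04,  8.19457007e-05,
         4.48432024e-04],
       [-6.34294219e-04,  9.46746610e-01,  3.21978966e-01,
        -8.26842448e-02],
       [ 0.00000000e+00,  0.00000000e+00,  0.00000000e+00,
         1.00000000e+00]])}
```

View pics/scene0.png

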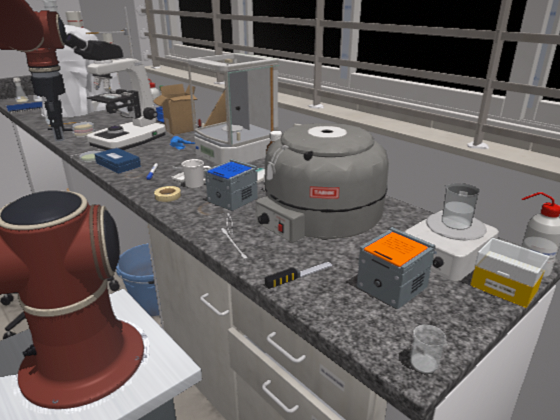

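View pics/top0.png

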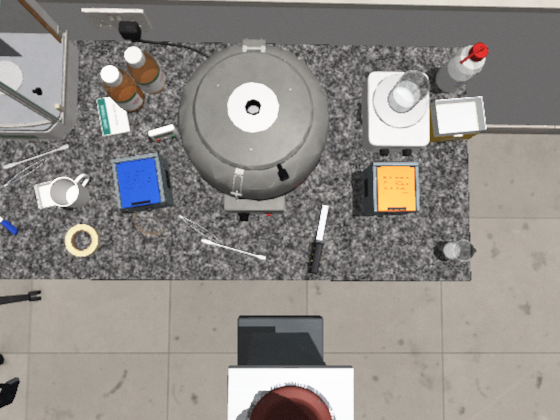

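View pics/wrist0.png

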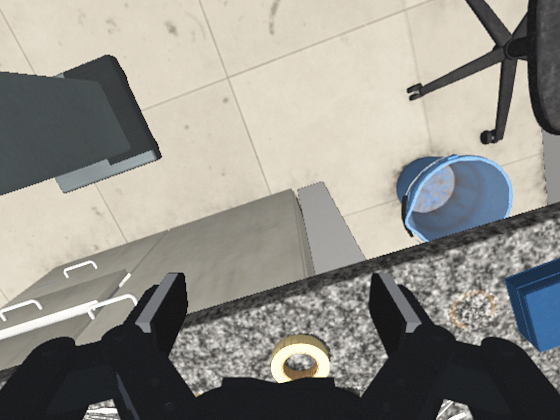

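The scene picture shows the lever at about (300,275), the orange box at (397,265) and the blue box at (232,183). In the top picture the lever's tip is at (324,206) and its tail at (315,272). The orange cover is at (396,190) and the blue at (139,184).

```bash
cat > m.py <<'E'
from h import *
for n in ['top','scene']:
    z=np.load(f'pics/{n}0.npz');im=z['im'];d=z['d'];p=ctrl.camera_params(n);o=None
    hsv=cv2.cvtColor(im,cv2.COLOR_BGR2HSV);P=pts(d,p,o)
    for nm,lo,hi in [('orange',(5,150,150),(18,255,255)),('blue',(105,150,120),(125,255,255)),('yellow',(20,120,120),(32,255,255))]:
        m=cv2.inRange(hsv,lo,hi);k,l,s,c=cv2.connectedComponentsWithStats(m)
        for i in range(1,k):
            if s[i,4]<(300 if nm!='yellow' else 4):continue
            q=P[(l==i)&(d>0)]
            print(n,nm,s[i],c[i].round(1),np.median(q,0).round(4))
            if nm!='yellow':
                b=cv2.minAreaRect(cv2.findContours((l==i).astype(np.uint8),0,1)[0][0]);bx=cv2.boxPoints(b)
                W=onz(bx[:,0],bx[:,1],np.median(q[:,2]),p,o);print(bx.round(1).tolist());print(W.round(4).tolist(), W.mean(0).round(4))
z=np.load('pics/scene0.npz');cv2.imwrite('pics/sc_or.png',cv2.resize(z['im'][215:315,250:450],None,fx=4,fy=4,interpolation=3))
z=np.load('pics/top0.npz');cv2.imwrite('pics/top_z.png',cv2.resize(z['im'][150:290,290:430],None,fx=4.2,fy=4.2,interpolation=3))
E
python3 m.py
```

```text
top blue [ 116  158   44   51 1738] [137.8 182.2] [0.603  0.3653 0.1063]
[[115.19999694824219, 162.39999389648438], [154.0, 156.89999389648438], [160.5, 202.60000610351562], [121.69999694824219, 208.1999969482422]]
[[0.6492, 0.4185, 0.1063], [0.6634, 0.3288, 0.1063], [0.5556, 0.3109, 0.1063], [0.5418, 0.4, 0.1063]] [0.6025 0.3646 0.1063]
top yellow [379 175  36  35 855] [395.4 194.8] [ 0.577  -0.238   0.1068]
scene orange [ 364  232   64   35 1141] [395.9 248.2] [ 0.5905 -0.2435  0.1078]
[[363.5, 249.10000610351562], [376.29998779296875, 222.1999969482422], [427.20001220703125, 246.5], [414.3999938964844, 273.3999938964844]]
[[0.5371, -0.2, 0.1078], [0.6542, -0.144, 0.1078], [0.6458, -0.2836, 0.1078], [0.5394, -0.322, 0.1078]] [ 0.5941 -0.2374  0.1078]
scene blue [208 162  43  17 380] [229.1 169.5] [0.5972 0.3626 0.1085]
[[207.39999389648438, 170.60000610351562], [245.39999389648438, 155.39999389648438], [250.8000030517578, 168.89999389648438], [212.8000030517578, 184.10000610351562]]
[[0.5437, 0.3991, 0.1085], [0.7117, 0.4285, 0.1085], [0.6493, 0.3219, 0.1085], [0.4974, 0.3025, 0.10
[... 225 characters left out ...]
] [ 0.7391 -0.3784  0.0528]
scene yellow [292 273   2   7  13] [292.5 275.8] [ 0.45   -0.0761  0.0171]
scene yellow [494 273   2   2   4] [494.5 273.5] [ 0.7417 -0.3949  0.0529]
scene yellow [523 273  21  35 143] [533.9 290.3] [ 0.7753 -0.4672  0.0301]
scene yellow [286 276   2   6  11] [286.5 278.3] [ 0.4342 -0.0731  0.0149]
scene yellow [280 278   2   6  10] [280.5 280.5] [ 0.4187 -0.0693  0.0138]
scene yellow [510 279   2   2   4] [510.5 279.5] [ 0.7442 -0.4278  0.0518]
scene yellow [472 280   1   5   5] [472. 282.] [ 0.7371 -0.3554  0.0097]
scene yellow [516 281   4   3   8] [517.5 282. ] [ 0.7449 -0.4416  0.0527]
scene yellow [526 285   5   3   6] [527.8 285.8] [ 0.748  -0.4603  0.0521]
```

```bash
ls pics
```

```text
sc_or.png
scene0.npz
scene0.png
top0.npz
top0.png
top_z.png
wrist0.npz
wrist0.png
```

View pics/sc_or.png

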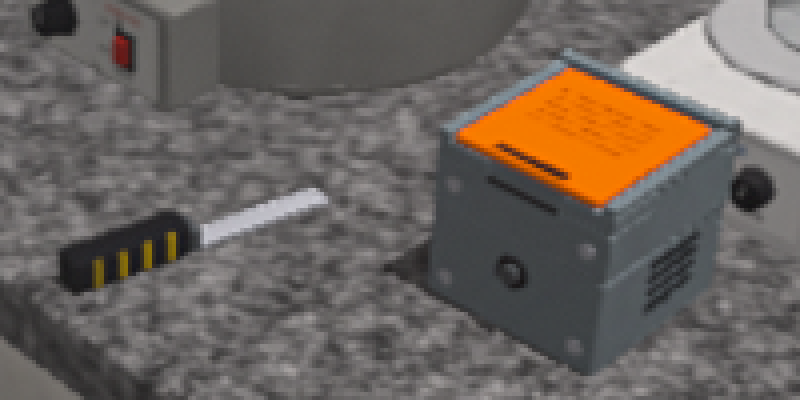

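View pics/top_z.png

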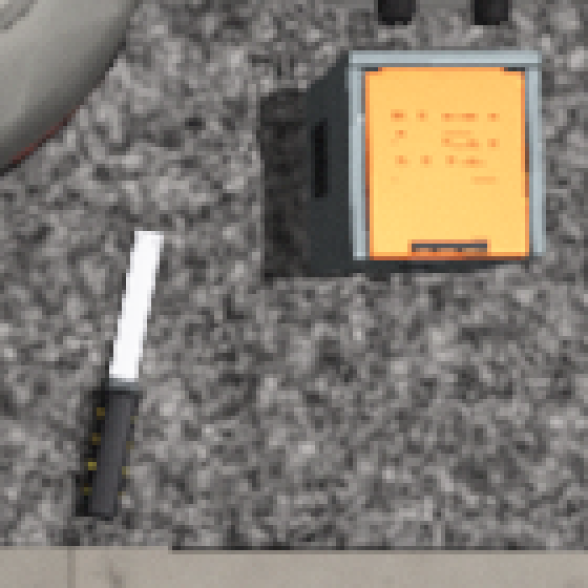

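```bash
cat > m2.py <<'E'
from h import *
z=np.load('pics/top0.npz');im=z['im'];d=z['d'];p=ctrl.camera_params('top');hsv=cv2.cvtColor(im,cv2.COLOR_BGR2HSV)
P=pts(d,p,None)
def rect(m,zh,nm):
    k,l,s,c=cv2.connectedComponentsWithStats(m.astype(np.uint8));i=1+np.argmax(s[1:,4])
    v,u=np.nonzero(l==i);W=onz(u,v,zh,p,None)[:,:2].astype(np.float32)
    b=cv2.minAreaRect(W);print(nm,s[i],'zmed',np.median(P[l==i][:,2]).round(4),b,cv2.boxPoints(b).round(4).tolist(),'mean',W.mean(0));return W
roi=np.zeros(d.shape,bool);roi[195:285,305:340]=1
bl=rect(roi&(im.min(2)>215),0.005,'blade')
c=bl.mean(0);_,_,vt=np.linalg.svd(bl-c);print('blade ang',np.degrees(np.arctan(vt[0,1]/vt[0,0])))
han=rect(roi&(P[:,:,2]>0.015)&(P[:,:,0]>0.3),0.024,'handle')
_,_,vt=np.linalg.svd(han-han.mean(0));print('ang',np.degrees(np.arctan(vt[0,1]/vt[0,0])))
roi[:]=0;roi[155:222,370:425]=1
rect(roi&(hsv[:,:,0]>5)&(hsv[:,:,0]<32)&(hsv[:,:,1]>90),0.1065,'orange')
# scene box front face plane
z=np.load('pics/scene0.npz');d=z['d'];q=ctrl.camera_params('scene');P2=pts(d,q,None)
# region of front face in crop (445..600,190..340)/4
F=P2[270:290,362:398].reshape(-1,3);
F=F[np.isfinite(F).all(1)];c=np.median(F,0)
_,_,vt=np.linalg.svd(F-F.mean(0));print('front plane n',vt[2],F.mean(0),(abs((F-F.mean(0))@vt[2])).mean())
# world coords of notch pixels via plane
n=vt[2]
for (u,v) in [(487,180),(557,212),(487,177),(522,196)]:
    r,o=ray(250+u/4,215+v/4,q,None);s=((F.mean(0)-o)@n)/(r@n);print('slot',o+r*s)
E
python3 m2.py
```

```text
blade [316 205  12  35 213] zmed 0.0046 ((0.5206196308135986, -0.08055472373962402), (0.016085023060441017, 0.09079217165708542), 79.30647277832031) [[0.47450000047683716, -0.07999999821186066], [0.5637000203132629, -0.09690000116825104], [0.5666999816894531, -0.08110000193119049], [0.47749999165534973, -0.06419999897480011]] mean [ 0.5198141  -0.08055777]
blade ang -10.76014
handle [309 239  14  35 293] zmed 0.0231 ((0.4323819875717163, -0.061812374740839005), (0.022205941379070282, 0.08575126528739929), 79.60897064208984) [[0.3882000148296356, -0.06499999761581421], [0.4726000130176544, -0.08049999922513962], [0.4765999913215637, -0.05860000103712082], [0.3921999931335449, -0.04320000112056732]] mean [ 0.43156537 -0.06167863]
ang -10.304948
orange [ 377  166   39   46 1736] zmed 0.1066 ((0.5948615074157715, -0.24264807999134064), (0.10761351138353348, 0.09156273305416107), 0.5236628651618958) [[0.5406000018119812, -0.19740000367164612], [0.5414999723434448, -0.2888999879360199], [0.6491000056266785, -0.28790000081062317], [0.6481999754905701, -0.1964000016450882]] mean [ 0.5949457  -0.24250595]
front plane n [-0.40178434 -0.43254778 -0.807138  ] [ 0.53927744 -0.24566805  0.05300893] 0.010376013165725827
slot [ 0.0486577  -0.55990355  0.46563377]
slot [ 0.13275259 -0.5193232   0.40202513]
slot [ 0.04379655 -0.56319952  0.46981992]
slot [ 0.08348896 -0.54309558  0.43928771]
```

```bash
cat >> h.py <<'E'
def st():
    o=ctrl.get_obs();R=Ro.from_rotvec(o['tool_rot']).as_matrix()
    print('t',round(o['t'],3),'p',o['tool_pos'].round(4),'q',o['q'].round(3),'F',o['contact_force'].round(1),'T',o['wrist_torque'].round(2),'op',round(o['opening'],4));print(R.round(3));return o,R
def plan(pos,Rt):
    "shift in tool axes and rotvec deg from the present (measured) pose"
    o=ctrl.get_obs();R=Ro.from_rotvec(o['tool_rot']).as_matrix()
    print('shift',(R.T@(np.array(pos)-o['tool_pos'])).round(4),'turn',np.degrees(Ro.from_matrix(R.T@Rt).as_rotvec()).round(2))
def Rtool(yaw,pitch,flip=1):
    "lever frame: yaw, tip-up pitch deg; tool x=-lever z; tool y=flip*lever y"
    L=(Ro.from_euler('z',yaw,degrees=True)*Ro.from_euler('y',-pitch,degrees=True)).as_matrix()
    x=-L[:,2];y=flip*L[:,1];return np.stack([x,y,np.cross(x,y)],1)
E
python3 - <<'E'
from h import *
st()
for f in (1,-1): plan([0.432,-0.063,0.12],Rtool(-10.6,0,f))
E
```

```text
t 0.15 p [0.2052 0.5898 0.2303] q [ 1.117  0.053  1.614  0.     1.476 -0.119] F [-0.1 -0.1  0.4] T [ 0.02 -0.   -0.03] op 0.0855
[[-0.001  0.329  0.944]
 [-0.001  0.944 -0.329]
 [-1.    -0.002 -0.   ]]
shift [ 0.1111 -0.5419  0.4288] turn [-8.58 -0.02  0.09]
shift [ 0.1111 -0.5419  0.4288] turn [1.7142e+02 1.4000e-01 3.0000e-02]
```

```bash
python3 -m handwheel '[1,0.05,-0.27,0.21,-4,0,0, 1,0.05,-0.27,0.21,-4,0,0, 1,0.05,-0.27,0.21,-4,0,0, 1,0.05,-0.27,0.21,-4,0,0, 1,0.05,-0.27,0.21,-4,0,0, 1,0.05,-0.27,0.21,-4,0,0, 1,0.05,-0.27,0.21,-4,0,0, 1,0.05,-0.27,0.21,-4,0,0, 1,0.05,-0.54,0.43,-8.6,0,0, 1,0.05,-0.54,0.43,-8.6,0,0, 1,0.05,-0.54,0.43,-8.6,0,0, 1,0.05,-0.54,0.43,-8.6,0,0]' 60; python3 -c "
from h import *
st();plan([0.432,-0.063,0.15],Rtool(-10.6,0))"
```

```text
t: 1.15
tool_pos: [0.3679, 0.1193, 0.1822]
tool_rot: [0.145, 1.565, -0.144]
contact_force: [1.2, -0.5, -0.3]
opening: 0.0856
t 1.15 p [0.3679 0.1193 0.1822] q [ 0.121 -0.547  2.192  0.     1.496 -1.266] F [ 1.2 -0.5 -0.3] T [-0.02  0.03  0.05] op 0.0856
[[ 0.001  0.183  0.983]
 [ 0.     0.983 -0.183]
 [-1.     0.     0.001]]
shift [ 0.0322 -0.1675  0.0964] turn [ 0.04  0.05 -0.02]
```

```bash
python3 -m handwheel '[1,0.03,-0.04,0.025,0,0,0, 1,0.03,-0.08,0.05,0,0,0, 1,0.03,-0.12,0.075,0,0,0, 1,0.03,-0.167,0.096,0,0,0, 1,0.03,-0.167,0.096,0,0,0, 1,0.03,-0.167,0.096,0,0,0, 1,0.03,-0.167,0.096,0,0,0, 1,0.03,-0.167,0.096,0,0,0]' 60; python3 -c "
from h import *
st();plan([0.432,-0.063,0.003],Rtool(-10.6,0));grab('wrist','w1')"
```

```text
t: 1.82
tool_pos: [0.4312, -0.0603, 0.1519]
tool_rot: [0.146, 1.567, -0.145]
contact_force: [-0.4, -0.4, -0.0]
opening: 0.0855
t 1.817 p [ 0.4312 -0.0603  0.1519] q [-0.31  -0.367  2.12   0.     1.39  -1.696] F [-0.4 -0.4 -0. ] T [-0.01  0.01 -0.01] op 0.0855
[[-0.001  0.184  0.983]
 [ 0.001  0.983 -0.184]
 [-1.     0.001 -0.001]]
shift [ 0.1489 -0.0026  0.0014] turn [-0.01 -0.06 -0.03]
```

View pics/w1.png

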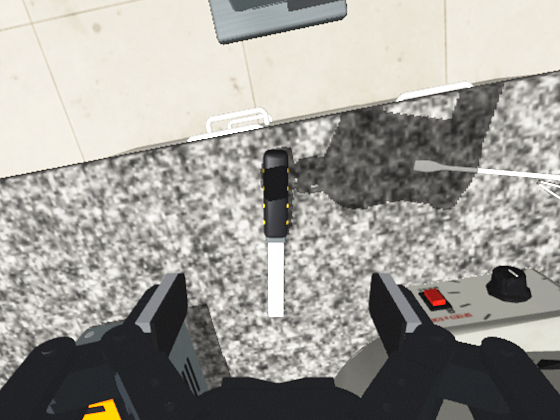

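The wrist picture shows the lever upright in the image, with the handle at (275,150–238) and the tip at (276,316). It looks centred between the fingers, so I'll check that numerically.

```bash
python3 - <<'E'
from h import *
z=np.load('pics/w1.npz');im=z['im'];p=ctrl.camera_params('wrist');o={'tool_pos':z['tp'],'tool_rot':z['tr']}
m=np.zeros((420,560),bool);m[245:325,255:300]=1;m&=im.min(2)>235
k,l,s,c=cv2.connectedComponentsWithStats(m.astype(np.uint8));i=1+np.argmax(s[1:,4]);print(s[i])
v,u=np.nonzero(l==i);W=onz(u,v,.005,p,o)[:,:2].astype(np.float32);b=cv2.minAreaRect(W);print(b,cv2.boxPoints(b))
_,_,vt=np.linalg.svd(W-W.mean(0));print(np.degrees(np.arctan(vt[0,1]/vt[0,0])))
P=pts(z['d'],p,o);m=np.zeros((420,560),bool);m[130:245,250:300]=1;m&=(P[:,:,2]>.012)
v,u=np.nonzero(m);W=onz(u,v,.022,p,o)[:,:2].astype(np.float32);b=cv2.minAreaRect(W);print(b,cv2.boxPoints(b))
E
```

```text
[ 268  245   16   72 1087]
((0.5233414173126221, -0.07968262583017349), (0.015037233941257, 0.08375795930624008), 78.87909698486328) [[ 0.48079863 -0.07898245]
 [ 0.5629838  -0.09513768]
 [ 0.56588423 -0.0803828 ]
 [ 0.48369902 -0.06422757]]
-10.90048
((0.4280262887477875, -0.06267590820789337), (0.039951495826244354, 0.09056156128644943), 81.10264587402344) [[ 0.38020083 -0.07540794]
 [ 0.46967265 -0.08941463]
 [ 0.47585174 -0.04994387]
 [ 0.38637993 -0.03593718]]
```

```bash
python3 -m handwheel '[1,0.035,-0.002,0.001,0,0,0, 1,0.07,-0.002,0.001,0,0,0, 1,0.1,-0.002,0.001,0,0,0, 1,0.12,-0.002,0.001,0,0,0, 1,0.135,-0.002,0.001,0,0,0, 1,0.147,-0.002,0.001,0,0,0, 1,0.147,-0.002,0.001,0,0,0, 1,0.147,-0.002,0.001,0,0,0, 1,0.147,-0.002,0.001,0,0,0]' 60; python3 -c "
from h import *
st()"; python3 -m handwheel '[0.1,0,0,0,0,0,0, 0.1,0,0,0,0,0,0, 0,0,0,0,0,0,0, 0,0,0,0,0,0,0, 0,0,0,0,0,0,0, 0,0,0,0,0,0,0, 0,0,0,0,0,0,0, 0,0,0,0,0,0,0, 0,0,0,0,0,0,0, 0,0,0,0,0,0,0]' 90; python3 -c "
from h import *
st()"
```

```text
t: 2.62
tool_pos: [0.4329, -0.0622, 0.0062]
tool_rot: [0.144, 1.564, -0.144]
contact_force: [-0.6, -0.9, -0.6]
opening: 0.0855
t 2.617 p [ 0.4329 -0.0622  0.0062] q [-0.313 -0.142  2.209  0.     1.073 -1.701] F [-0.6 -0.9 -0.6] T [-0.02  0.02  0.  ] op 0.0855
[[ 0.002  0.182  0.983]
 [-0.     0.983 -0.182]
 [-1.    -0.     0.002]]
t: 3.45
tool_pos: [0.4327, -0.063, 0.0059]
tool_rot: [0.145, 1.565, -0.145]
contact_force: [-1.4, -0.1, 5.7]
opening: 0.0196
t 3.45 p [ 0.4327 -0.063   0.0059] q [-0.315 -0.141  2.208 -0.     1.073 -1.701] F [-1.4 -0.1  5.7] T [-0.05  0.24 -0.03] op 0.0196
[[ 0.001  0.184  0.983]
 [-0.     0.983 -0.184]
 [-1.    -0.     0.001]]
```

```bash
python3 -m handwheel '[0,-0.015,0,0,0,0,0, 0,-0.04,0,0,0,0,0, 0,-0.07,0,0,0,0,0, 0,-0.1,0,0,0,0,0, 0,-0.12,0,0,0,0,0, 0,-0.12,0,0,0,0,0, 0,-0.12,0,0,0,0,0, 0,-0.12,0,0,0,0,0]'; python3 -c "
from h import *
st();grab('scene','s1');grab('wrist','w2')
z=np.load('pics/s1.npz');cv2.imwrite('pics/s1z.png',cv2.resize(z['im'][195:315,240:440],None,fx=4,fy=4,interpolation=3))
"
```

```text
t: 4.12
tool_pos: [0.4311, -0.0624, 0.1233]
tool_rot: [0.146, 1.569, -0.145]
contact_force: [-0.0, 0.4, -1.3]
opening: 0.0198
t 4.117 p [ 0.4311 -0.0624  0.1233] q [-0.315 -0.334  2.145  0.     1.334 -1.701] F [-0.   0.4 -1.3] T [-0.    0.01 -0.02] op 0.0198
[[-0.003  0.184  0.983]
 [ 0.001  0.983 -0.184]
 [-1.     0.    -0.003]]
```

View pics/s1z.png

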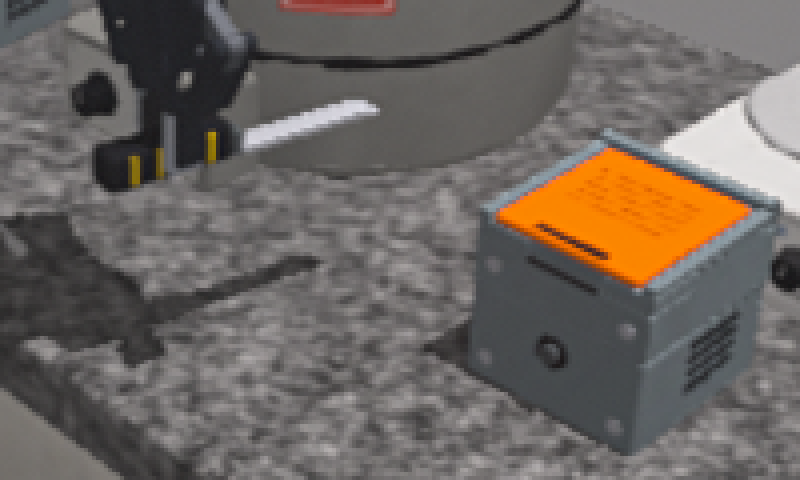

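View pics/w2.png

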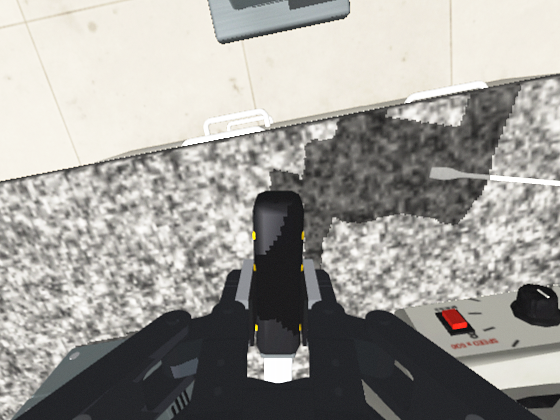

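The lever is held level. In the scene zoom the tip is at full-picture pixel (333.7,221.7), and the dark notch slot runs from about (372.5,260) to (389.5,268).

```bash
python3 - <<'E'
from h import *
q=ctrl.camera_params('scene')
for x in (.538,.541,.544):
  for (u,v) in [(526,258),(600,292),(563,275)]:
    r,c=ray(240+u/4,195+v/4,q,None);s=(x-c[0])/r[0];print(x,(c+r*s).round(4))
# cover front corners at z=.106
for (u,v) in [(497,214),(640,288)]: print('cov',onz(240+u/4,195+v/4,.1065,q,None).round(4))
z=np.load('pics/s1.npz');R=Ro.from_rotvec(z['tr']).as_matrix();tp=z['tp']
e=tp+0.132*np.array([.983,-.186,0]);e[2]=.1233-.003
r,c=ray(333.7,221.7,q,None);t=((e-c)@r)/(r@r);print('exp',e,'closest',c+r*t)
im=z['im']
E
python3 - <<'E'
import cv2,numpy as np
z=np.load('pics/s1.npz');cv2.imwrite('pics/s1y.png',cv2.resize(z['im'][240:280,355:415],None,fx=13,fy=13,interpolation=0))
E
```

```text
0.538 [ 0.538  -0.2221  0.092 ]
0.538 [ 0.538  -0.2683  0.0939]
0.538 [ 0.538  -0.2456  0.0929]
0.541 [ 0.541  -0.22    0.0897]
0.541 [ 0.541  -0.2664  0.0916]
0.541 [ 0.541  -0.2436  0.0907]
0.544 [ 0.544  -0.2179  0.0874]
0.544 [ 0.544  -0.2646  0.0893]
0.544 [ 0.544  -0.2416  0.0884]
cov [ 0.5419 -0.1983  0.1065]
cov [ 0.539  -0.2896  0.1065]
exp [ 0.5608216  -0.08690856  0.1203    ] closest [ 0.56416919 -0.090806    0.12033746]
```

View pics/s1y.png

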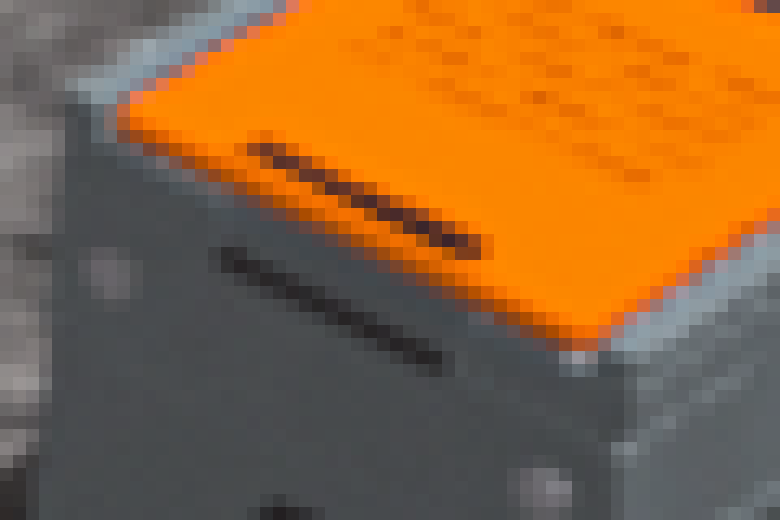

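```bash
python3 -c "
from h import *
plan([0.355,-0.15,0.11],Rtool(-5,0));plan([0.365,-0.243,0.098],Rtool(0.4,0))"
```

```text
shift [ 0.0129 -0.1001 -0.0582] turn [-5.59 -0.25 -0.05]
shift [ 0.0248 -0.1897 -0.0313] turn [-10.99  -0.25  -0.06]
```

```bash
python3 -m handwheel '[0,0,-0.02,-0.02,-1,0,0, 0,0,-0.05,-0.04,-3,0,0, 0,0.005,-0.075,-0.055,-4,0,0, 0,0.013,-0.1,-0.058,-5.6,-0.2,0, 0,0.018,-0.13,-0.05,-7,-0.2,0, 0,0.024,-0.16,-0.04,-9,-0.2,0, 0,0.025,-0.19,-0.031,-11,-0.2,0, 0,0.025,-0.19,-0.031,-11,-0.2,0, 0,0.025,-0.19,-0.031,-11,-0.2,0, 0,0.025,-0.19,-0.031,-11,-0.2,0, 0,0.025,-0.19,-0.031,-11,-0.2,0]'; python3 -c "
from h import *
st();grab('scene','s2');grab('top','t2')
z=np.load('pics/s2.npz');cv2.imwrite('pics/s2z.png',cv2.resize(z['im'][215:315,290:440],None,fx=5,fy=5,interpolation=3))
z=np.load('pics/t2.npz');cv2.imwrite('pics/t2z.png',cv2.resize(z['im'][150:290,330:470],None,fx=4.2,fy=4.2,interpolation=3))
"
```

```text
t: 5.13
tool_pos: [0.3664, -0.2426, 0.0992]
tool_rot: [-0.005, 1.569, 0.007]
contact_force: [0.4, -0.4, -1.7]
opening: 0.0199
t 5.133 p [ 0.3664 -0.2426  0.0992] q [-7.560e-01 -2.940e-01  2.157e+00  2.000e-03  1.278e+00 -2.336e+00] F [ 0.4 -0.4 -1.7] T [ 0.06  0.02 -0.  ] op 0.0199
[[ 0.002 -0.008  1.   ]
 [ 0.001  1.     0.008]
 [-1.     0.001  0.002]]
```

View pics/s2z.png

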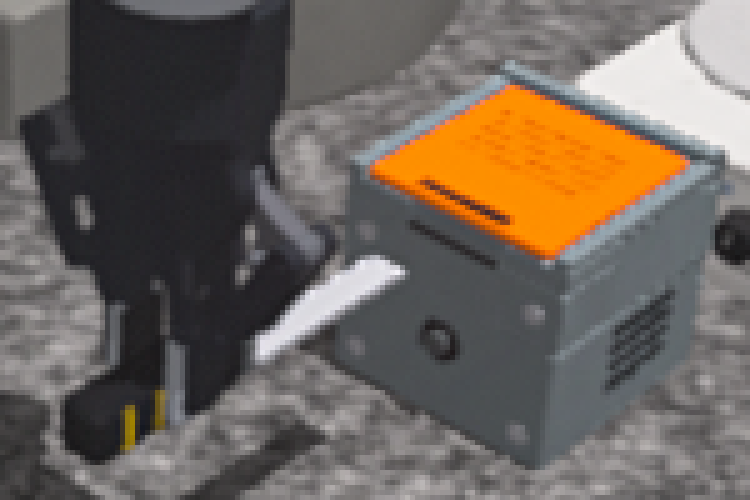

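View pics/t2z.png

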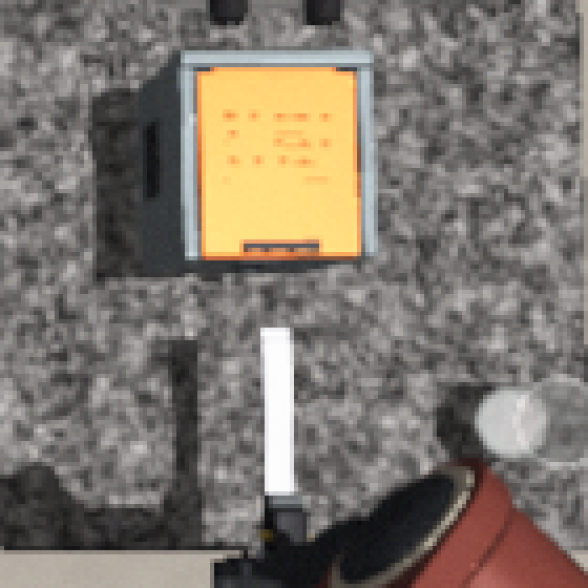

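```bash
python3 - <<'E'
from h import *
def tri(a,b):
    (r1,c1),(r2,c2)=a,b;A=np.stack([r1,-r2],1);s=np.linalg.lstsq(A,c2-c1,rcond=None)[0];x=c1+r1*s[0];y=c2+r2*s[1];return (x+y)/2,np.linalg.norm(x-y)
T=ctrl.camera_params('top');S=ctrl.camera_params('scene')
z=np.load('pics/t2.npz');m=np.zeros((420,560),bool);m[222:270,385:407]=1;m&=z['im'].min(2)>200
v,u=np.nonzero(m);print(u.min(),u.max(),v.min(),v.max())
W=onz(u,v,.098,T,None)[:,:2].astype(np.float32);b=cv2.minAreaRect(W);print(b);print(cv2.boxPoints(b))
_,_,vt=np.linalg.svd(W-W.mean(0));print(np.degrees(np.arctan(vt[0,1]/vt[0,0])))
print(tri(ray(395.7,228.1,T,None),ray(290+395/5,215+267/5,S,None)))
# joint fit
from scipy.optimize import least_squares
D=[([1.117,.0534,1.6143,0,1.476],[.2052,.5898,.2303]),([.121,-.547,2.192,0,1.496],[.3679,.1193,.1822]),([-.31,-.367,2.12,0,1.39],[.4312,-.0603,.1519]),([-.313,-.142,2.209,0,1.073],[.4329,-.0622,.0062]),([-.756,-.294,2.157,0,1.278],[.3664,-.2426,.0992])]
def fk(x,q):
    a1,d1,L,A,B,lat=x;s=q[1]+q[2]
    r=a1+L*np.sin(q[1])+A*np.sin(s)+B*np.cos(s);zz=d1+L*np.cos(q[1])+A*np.cos(s)-B*np.sin(s)
    c,n=np.cos(q[0]),np.sin(q[0]);return np.array([r*c-lat*n,r*n+lat*c,zz])
f=lambda x:np.concatenate([fk(x,q)-np.array(p) for q,p in D])
r=least_squares(f,[0,.0,.45,.4,0,.07]);print(r.x.round(4),abs(r.fun).max())
E
```

```text
392 399 228 267
((0.4552079141139984, -0.24247558414936066), (0.016753677278757095, 0.09241513907909393), 89.29850006103516)
[[ 0.40890124 -0.25028607]
 [ 0.50130945 -0.25141752]
 [ 0.50151455 -0.2346651 ]
 [ 0.40910637 -0.23353365]]
0.12604448
(array([ 0.50113224, -0.24380908,  0.09719743]), np.float64(9.171894719131791e-05))
[-2.000e-04 -4.250e-02  4.256e-01  6.094e-01  9.380e-02  7.420e-02] 0.00048141600086923364
```

```bash
python3 -m handwheel '[0,0.0012,0,0.015,0,0,0, 0,0.0012,0,0.03,0,0,0, 0,0.0012,0,0.038,0,0,0, 0,0.0012,0,0.045,0,0,0, 0,0.0012,0,0.05,0,0,0, 0,0.0012,0,0.05,0,0,0, 0,0.0012,0,0.05,0,0,0]'; python3 -c "
from h import *
st();grab('scene','s3')
z=np.load('pics/s3.npz');cv2.imwrite('pics/s3z.png',cv2.resize(z['im'][215:315,290:440],None,fx=5,fy=5,interpolation=3))
"
```

```text
t: 5.82
tool_pos: [0.4167, -0.2433, 0.0991]
tool_rot: [-0.006, 1.568, 0.006]
contact_force: [-0.0, 0.1, -1.1]
opening: 0.0199
t 5.817 p [ 0.4167 -0.2433  0.0991] q [-6.840e-01 -1.760e-01  2.060e+00  2.000e-03  1.255e+00 -2.263e+00] F [-0.   0.1 -1.1] T [-0.02  0.03 -0.04] op 0.0199
[[ 0.003 -0.008  1.   ]
 [-0.     1.     0.008]
 [-1.    -0.     0.003]]
```

View pics/s3z.png

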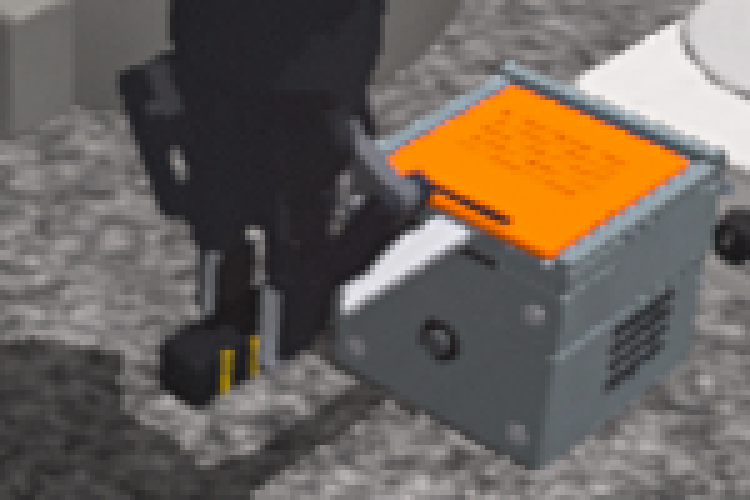

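```bash
python3 -m handwheel '[0,0.001,0,0.005,0,0,0, 0,0.001,0,0.01,0,0,0, 0,0.001,0,0.014,0,0,0, 0,0.001,0,0.018,0,0,0, 0,0.001,0,0.018,0,0,0, 0,0.001,0,0.018,0,0,0, 0,0.001,0,0.018,0,0,0]'; python3 -c "
from h import *
st();grab('scene','s4');grab('top','t4')
z=np.load('pics/s4.npz');cv2.imwrite('pics/s4z.png',cv2.resize(z['im'][215:315,290:440],None,fx=5,fy=5,interpolation=3))
z=np.load('pics/t4.npz');cv2.imwrite('pics/t4z.png',cv2.resize(z['im'][150:290,330:470],None,fx=4.2,fy=4.2,interpolation=3))
"
```

```text
t: 6.45
tool_pos: [0.4348, -0.2433, 0.0982]
tool_rot: [-0.006, 1.568, 0.006]
contact_force: [-0.7, 0.5, -1.1]
opening: 0.0199
t 6.45 p [ 0.4348 -0.2433  0.0982] q [-6.610e-01 -1.340e-01  2.025e+00  2.000e-03  1.248e+00 -2.239e+00] F [-0.7  0.5 -1.1] T [ 0.02  0.04 -0.02] op 0.0199
[[ 0.003 -0.007  1.   ]
 [-0.     1.     0.007]
 [-1.    -0.     0.003]]
```

View pics/s4z.png

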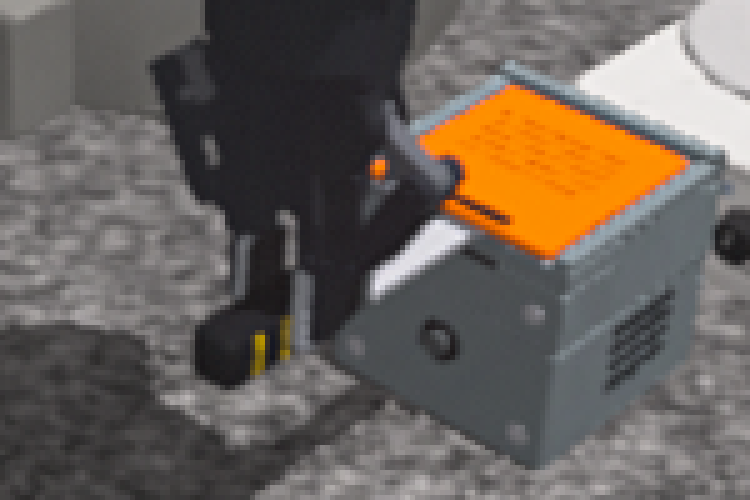

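View pics/t4z.png

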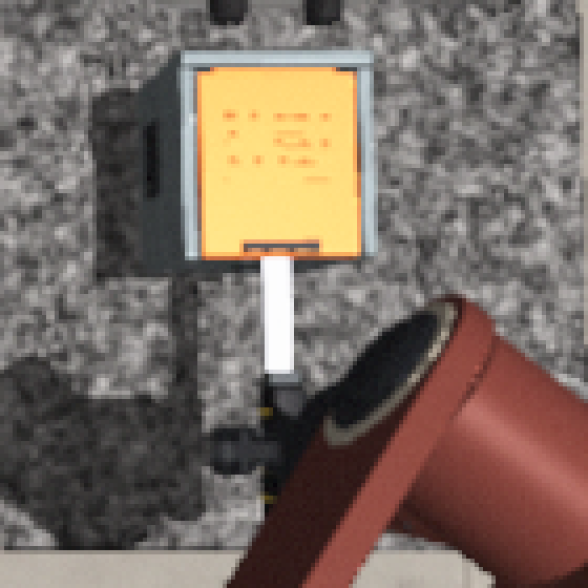

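The blade is about 28 mm into the notch and the cover is still shut. Next I lever about the lower lip.

```bash
python3 -m handwheel '[0,0.003,0,0,0,0,0, 0,0.009,0,0,0,-3,0, 0,0.0145,0,0,0,-6,0, 0,0.02,0,0.0005,0,-9,0, 0,0.0256,0,0.001,0,-12,0, 0,0.0256,0,0.001,0,-12,0, 0,0.0256,0,0.001,0,-12,0]' 110; python3 -c "
from h import *
st();grab('scene','s5')
z=np.load('pics/s5.npz');cv2.imwrite('pics/s5z.png',cv2.resize(z['im'][195:315,290:440],None,fx=5,fy=5,interpolation=3))
"
```

```text
t: 7.13
tool_pos: [0.4352, -0.2433, 0.0724]
tool_rot: [-0.004, 1.36, 0.006]
contact_force: [0.9, 0.2, -1.9]
opening: 0.0194
t 7.133 p [ 0.4352 -0.2433  0.0724] q [-0.74  -0.218  2.157  0.165  1.053 -2.389] F [ 0.9  0.2 -1.9] T [0.01 0.17 0.04] op 0.0194
[[ 0.21  -0.006  0.978]
 [ 0.001  1.     0.006]
 [-0.978  0.     0.21 ]]
```

View pics/s5z.png

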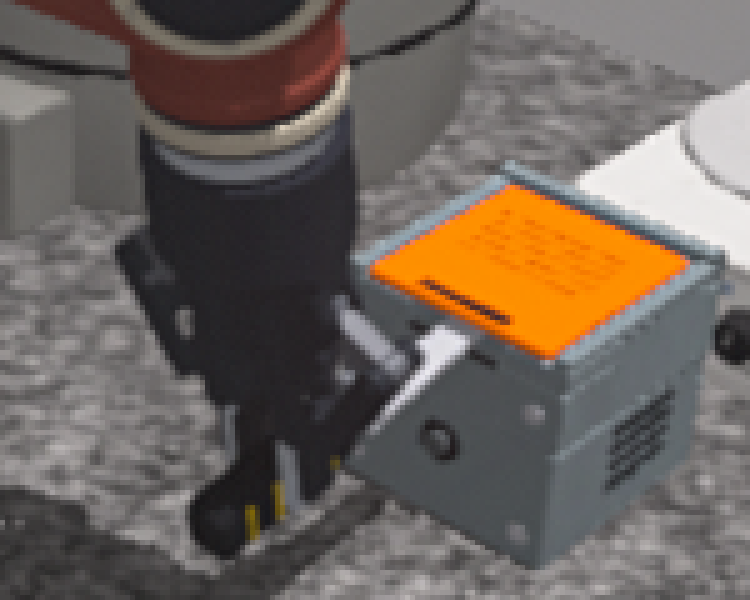

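```bash
python3 -m handwheel '[0,0.0055,0,0,0,-3,0, 0,0.0113,0,0,0,-6,0, 0,0.017,0,0.0005,0,-9,0, 0,0.0223,0,0.001,0,-12,0, 0,0.028,0,0.002,0,-15,0, 0,0.0332,0,0.0035,0,-18,0, 0,0.0332,0,0.0035,0,-18,0, 0,0.0332,0,0.0035,0,-18,0]'; python3 -c "
from h import *
st();grab('scene','s6')
z=np.load('pics/s6.npz');cv2.imwrite('pics/s6z.png',cv2.resize(z['im'][195:315,290:440],None,fx=5,fy=5,interpolation=3))
"
```

```text
t: 7.85
tool_pos: [0.4462, -0.2432, 0.0409]
tool_rot: [-0.003, 1.046, 0.007]
contact_force: [0.3, -0.2, -1.3]
opening: 0.0198
t 7.85 p [ 0.4462 -0.2432  0.0409] q [-0.864 -0.266  2.317  0.555  0.815 -2.773] F [ 0.3 -0.2 -1.3] T [ 0.03  0.35 -0.02] op 0.0198
[[ 0.501 -0.007  0.865]
 [ 0.004  1.     0.006]
 [-0.865  0.     0.501]]
```

View pics/s6z.png

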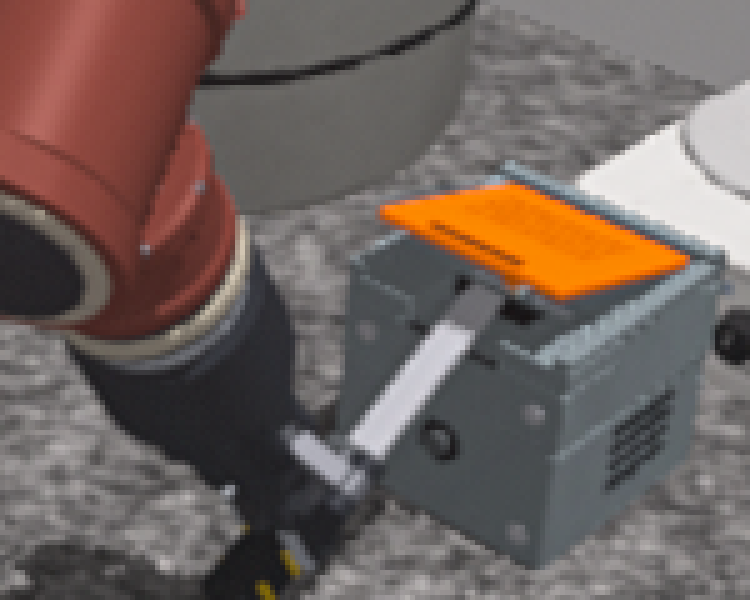

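The cover has sprung up: its front edge is at zoom (380–560,215–295), well above the blade. I pull the blade straight back, then level it.

```bash
python3 -m handwheel '[0,-0.006,0,-0.0104,0,0,0, 0,-0.012,0,-0.021,0,0,0, 0,-0.018,0,-0.031,0,0,0, 0,-0.0275,0,-0.04,0,4,0, 0,-0.038,0,-0.045,0,9,0, 0,-0.049,0,-0.048,0,15,0, 0,-0.06,0,-0.048,0,21,0, 0,-0.073,0,-0.047,0,26,0, 0,-0.083,0,-0.044,0,30,0, 0,-0.083,0,-0.044,0,30,0, 0,-0.083,0,-0.044,0,30,0]'; python3 -c "
from h import *
st();plan([0.355,-0.15,0.11],Rtool(-5,0));plan([0.432,-0.063,0.11],Rtool(-10.8,0));grab('scene','s7')
"
```

```text
t: 8.82
tool_pos: [0.3684, -0.2445, 0.0921]
tool_rot: [-0.009, 1.564, 0.005]
contact_force: [0.5, 0.1, -0.8]
opening: 0.0193
t 8.817 p [ 0.3684 -0.2445  0.0921] q [-0.756 -0.281  2.16   0.003  1.256 -2.337] F [ 0.5  0.1 -0.8] T [ 0.01  0.04 -0.04] op 0.0193
[[ 0.006 -0.009  1.   ]
 [-0.003  1.     0.009]
 [-1.    -0.003  0.006]]
shift [-0.0182  0.0945 -0.0124] turn [5.51 0.37 0.14]
shift [-0.0179  0.1809  0.0653] turn [11.31  0.38  0.12]
```

View pics/s7.png

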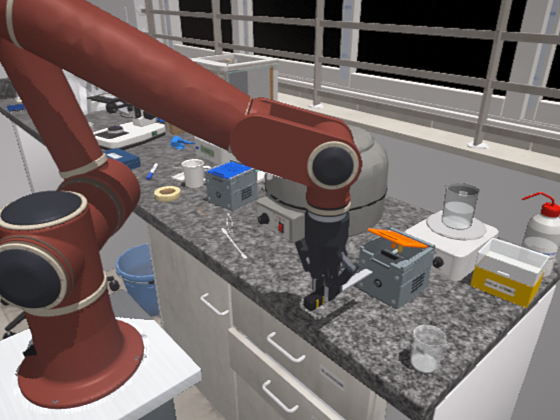

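The cover stays up at (397,240) with the blade clear of it. I carry the lever back to its old spot.

```bash
python3 -m handwheel '[0,-0.01,0.025,-0.005,1.5,0.3,0, 0,-0.016,0.05,-0.01,3,0.3,0, 0,-0.018,0.075,-0.012,4.5,0.3,0, 0,-0.018,0.1,-0.01,6,0.3,0, 0,-0.018,0.125,0.01,8,0.3,0, 0,-0.018,0.15,0.035,10,0.3,0, 0,-0.018,0.18,0.065,11.3,0.3,0, 0,-0.018,0.18,0.065,11.3,0.3,0, 0,-0.018,0.18,0.065,11.3,0.3,0, 0,-0.018,0.18,0.065,11.3,0.3,0]'; python3 -c "
from h import *
st();plan([0.432,-0.063,0.0075],Rtool(-10.8,0))
"
```

```text
t: 9.7
tool_pos: [0.4291, -0.0633, 0.1076]
tool_rot: [0.149, 1.569, -0.149]
contact_force: [-0.1, -0.4, -1.1]
opening: 0.0194
t 9.7 p [ 0.4291 -0.0633  0.1076] q [-3.180e-01 -3.180e-01  2.161e+00 -1.000e-03  1.303e+00 -1.699e+00] F [-0.1 -0.4 -1.1] T [-0.09  0.04 -0.03] op 0.0194
[[-0.004  0.189  0.982]
 [ 0.001  0.982 -0.189]
 [-1.    -0.    -0.004]]
shift [0.1001 0.0009 0.0031] turn [-0.07 -0.21  0.01]
```

```bash
python3 -m handwheel '[0,0.03,0,0.003,0,-0.2,0, 0,0.06,0,0.003,0,-0.2,0, 0,0.08,0,0.003,0,-0.2,0, 0,0.09,0,0.003,0,-0.2,0, 0,0.096,0,0.003,0,-0.2,0, 0,0.099,0,0.003,0,-0.2,0, 0,0.1,0,0.003,0,-0.2,0, 0,0.1,0,0.003,0,-0.2,0, 0,0.1,0,0.003,0,-0.2,0]'; python3 -c "
from h import *
st()
"
```

```text
t: 10.45
tool_pos: [0.4341, -0.0644, 0.0101]
tool_rot: [0.149, 1.561, -0.15]
contact_force: [0.5, 0.6, -0.6]
opening: 0.0197
t 10.45 p [ 0.4341 -0.0644  0.0101] q [-0.317 -0.148  2.206  0.     1.079 -1.698] F [ 0.5  0.6 -0.6] T [-0.01  0.03  0.01] op 0.0197
[[ 0.004  0.189  0.982]
 [-0.001  0.982 -0.189]
 [-1.    -0.     0.004]]
```

```bash
python3 -m handwheel '[0,0.001,0,0,0,0,0, 0,0.002,0,0,0,0,0, 0,0.003,0,0,0,0,0, 0,0.004,0,0,0,0,0, 0,0.004,0,0,0,0,0, 0,0.004,0,0,0,0,0]'; python3 -c "
from h import *
st()
"
```

```text
t: 10.95
tool_pos: [0.4334, -0.064, 0.006]
tool_rot: [0.149, 1.564, -0.149]
contact_force: [-4.2, 1.3, 7.6]
opening: 0.0194
t 10.95 p [ 0.4334 -0.064   0.006 ] q [-0.317 -0.139  2.207 -0.     1.073 -1.698] F [-4.2  1.3  7.6] T [0.24 0.7  0.03] op 0.0194
[[ 0.001  0.189  0.982]
 [-0.     0.982 -0.189]
 [-1.    -0.     0.001]]
```

```bash
python3 -m handwheel '[0.3,-0.001,0,0,0,0,0, 0.6,-0.001,0,0,0,0,0, 1,-0.001,0,0,0,0,0, 1,-0.001,0,0,0,0,0, 1,-0.001,0,0,0,0,0, 1,-0.001,0,0,0,0,0, 1,-0.001,0,0,0,0,0, 1,-0.001,0,0,0,0,0]'; python3 -m handwheel '[1,-0.015,0,0,0,0,0, 1,-0.04,0,0,0,0,0, 1,-0.08,0,0,0,0,0, 1,-0.12,0,0,0,0,0, 1,-0.16,0,0,0,0,0, 1,-0.2,0,0,0,0,0, 1,-0.2,0,0,0,0,0, 1,-0.2,0,0,0,0,0, 1,-0.2,0,0,0,0,0]'; python3 -c "
from h import *
st();grab('scene','s8');im,d,p,o=grab('wrist','w8')
P=pts(d,p,o);cv2.imwrite('pics/s8z.png',cv2.resize(np.load('pics/s8.npz')['im'][130:330,180:460],None,fx=2.8,fy=2.8,interpolation=3))
q=ctrl.camera_params('scene');z=np.load('pics/s8.npz');hs=cv2.cvtColor(z['im'],cv2.COLOR_BGR2HSV);Q=pts(z['d'],q,None)
for lo,hi in [((5,150,120),(18,255,255)),((105,150,120),(125,255,255))]:
  m=cv2.inRange(hs,lo,hi)>0;m[:,:190]=0;A=Q[m];print(m.sum(),np.percentile(A,[2,50,98],0).round(3))
"
```

```text
t: 11.62
tool_pos: [0.433, -0.0639, 0.0057]
tool_rot: [0.149, 1.564, -0.149]
contact_force: [0.3, -0.4, 0.1]
opening: 0.0853
t: 12.37
tool_pos: [0.4325, -0.0638, 0.2054]
tool_rot: [0.149, 1.564, -0.149]
contact_force: [-0.6, 0.2, -0.8]
opening: 0.0855
t 12.367 p [ 0.4325 -0.0638  0.2054] q [-0.317 -0.41   2.061  0.     1.489 -1.698] F [-0.6  0.2 -0.8] T [ 0.06  0.01 -0.01] op 0.0855
[[ 0.001  0.189  0.982]
 [-0.     0.982 -0.189]
 [-1.    -0.     0.002]]
469 [[ 0.549 -0.286  0.105]
 [ 0.582 -0.247  0.138]
 [ 0.643 -0.198  0.153]]
389 [[0.547 0.319 0.104]
 [0.596 0.363 0.109]
 [0.654 0.409 0.111]]
```

View pics/s8z.png

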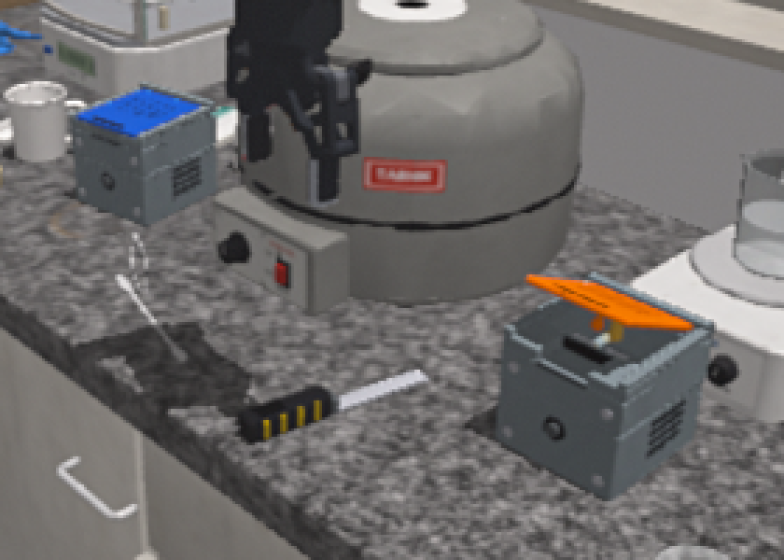

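View pics/w8.png

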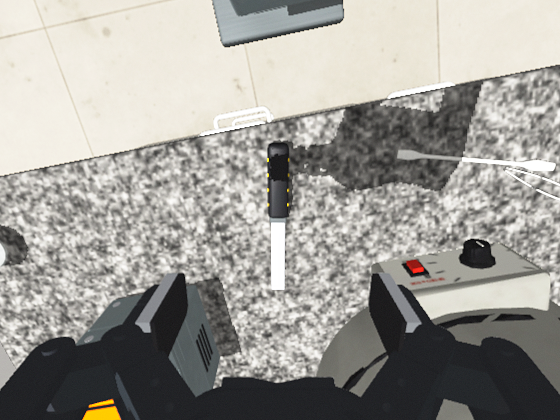

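The lever lies flat at scene-zoom (245–425,375–435). The orange cover stands up, with its front edge near z = 0.15 m, and the blue cover is shut at z ≈ 0.108. The robot touches nothing, so I'm handing in.

```bash
python3 -c "
from station import ctrl
print(ctrl.finish_job())"
```

```text
the job is handed in; nothing more can be done
None
```

The orange cover is out of its catch and standing up, the lever is back flat on the bench, and I handed the job in at about 12.5 s.

**What I did:** I gripped the lever by its handle and carried it past in front of the centrifuge. I pushed the blade about 28 mm into the orange notch, then levered it to 30° about the lower lip until the cover sprang up. I pulled the blade straight back out, laid the lever in its old spot, opened the gripper and raised it clear.

**Last checks:**
- **Orange cover:** its front edge is at about z = 0.15 m, some 55 mm above the notch by the camera. That is more than the roughly 40 mm stated, and the scene camera reads 1–2 mm high. The cover was already up in the picture taken after pulling back and was still up in the last one.
- **Blue cover:** it is shut, with its top at about z = 0.109 m. Orange read 0.108 m from the same camera before it was opened.
- **Lever:** it looks flat in both the scene and wrist pictures. I did not measure its height after letting go.
- **Robot:** the force readings were only noise, under 1 N per axis, and the gripper was about 0.2 m above the bench.

No check failed. The one visible disagreement was the scene camera's 1–2 mm height offset, which I allowed for when inserting the blade.

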